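# Open the record washer and weight the single

### The job

Get the small record washer ready: with light finger pressure push its hinged lid up from under the overhanging lip, past its balance point, and press it back until you feel it bed firmly on the rubber buffer behind it (roughly 10 newtons; never more than 18 on the lid), so that it stays open by itself. Then take the stepped round weight with the hole through it and lower it, not drop it, over the spindle until it sits flat on the record. Never fling the lid or let it fall shut, and leave the other things on the table where they are.

Things in the scene. Friction and masses are not known exactly. Their poses are not given: they have to be found in the camera images.
- washer: Record washer: grey open tub fixed to the table, 220 (its x) by 200 (its y) by 76 mm high, walls 6 mm, origin under its centre, z up. Inside lies a 175 mm record. The lid is hinged on the tub's +y top edge. A crank sticks out 47 mm from the +x end, 31 to 54 mm above the table.
- hinge (a point): Middle of the lid's hinge line: tub frame x 0, y +100, z 76 mm; the line runs along the tub's x. 26 to 48 mm beyond it in +y (varies, not measured) is the face of a sprung rubber buffer (about 4 N/mm, 10 mm travel), 190 mm above the table, on a 213 mm tall post at the tub's middle in x.
- lid (a joint): Lid angle, rad: 0 shut, growing as the free edge on the tub's -y side rises and swings over to +y. Balance at about 1.55: below it the lid falls shut, beyond it it sinks slowly (hinge damping 0.2 N m s/rad) onto the buffer at 1.70 to 1.95. Firmly bedded: pressed on the buffer with 6 to 18 N for 0.25 s. Faster than 1.5 rad/s is flung or dropped.
- lip (a point): Middle of the lid's free edge, on the underside; moves with the lid; y points to the hinge, z out of the upper face. The lid is a flat grey board 232 mm along the hinge, 228 mm from hinge to free edge, 7 mm thick, 0.35 to 0.6 kg. Shut, its underside is 76 mm above the table and it overhangs the tub's -y wall by 28 mm. Lifting takes 2 to 5 N there.
- seat (a point): Centre of the record's top face at the foot of the spindle, 47 mm above the table, at the tub's centre. The bright spindle, 7 mm thick and tapered at its tip, stands 21 mm out of the record.
- weight: Record weight, loose, upright, plain metal, 0.3 to 0.5 kg: foot 58 mm across and 13 mm high, above it a neck 42 mm across up to 45 mm total height, an 11 mm hole right through along its z. Origin at the centre of the underside. Seated, its origin coincides with seat. Weight, jar and brush swap places between runs.
- jar: Bystander: closed round glass jar, 48 mm across, 50 mm high, no hole. Origin under its centre.
- brush: Bystander: upright round stylus brush, 42 mm across, 52 mm high, dark cap over grey bristles, no hole. Origin under its centre.
- level: Bystander: small bubble level, a bar 90 by 22 by 20 mm with a glass tube on top, lying on the table. Origin under its centre, x along the bar.
- screwdriver: Bystander: jeweller's screwdriver 140 mm long lying on the table. x along the tool.
Not all that is in view belongs to the job. Leave any pink or purple look-alike of the weight alone.

How it is judged:
On the way, in this order (a step that is already met when the one before it is completed fails the run):
1. the lid is past its balance point and is pressed onto its buffer with 6 N or more for a quarter of a second (value of joint lid above 1.64 rad and (contact force between lid and the fingers above 6 N or contact force between lid and the arm above 6 N)), for 0.25 s.
2. the weight sits flat on the record around the spindle, with the lid open (value of joint lid above 1.64 rad and horizontal distance between weight and seat below 0.004 m and z of weight in the frame of seat below 0.003 m and angle between weight's own z axis and vertical below 0.06 rad), for 0.2 s.
At the end, for the whole second after the job is handed in: The lid stands open by itself beyond 1.64 rad and at rest; the weight rests on the record around the spindle, within 4 mm of its axis and 3 mm of fully down, upright within 0.06 rad, at rest and released (all of step 2 and angular speed of lid below 0.05 rad/s and z of weight in the frame of seat above -0.003 m and linear speed of weight below 0.01 m/s); the robot touches nothing.
It fails at once if the robot pushes on the lid with more than 18 N (contact force between lid and the fingers above 18 N or contact force between lid and the arm above 18 N).
It fails at once if the lid is flung or dropped (faster than 1.5 rad/s) (angular speed of lid above 1.5 rad/s).
It fails at once if the weight is let go above the record and drops onto it (untouched by the robot while more than 6 mm above its seat, over the tub) (horizontal distance between weight and seat below 0.09 m and z of weight in the frame of seat above 0.006 m and contact force between weight and the fingers below 0.05 N).
It fails at once if another thing on the table is moved by more than 30 mm (distance of any of jar, brush, level, screwdriver from where it was at the start of the episode above 0.03 m).
It also fails if it takes over 72 s, if anything falls off the work surface, if the arm or the gripper's body presses on something with over 40 N, if the wrist force passes 120 N, or if a joint passes its speed limit or range.

### The arm

A 7-joint arm with a two-finger parallel gripper is mounted at the origin on the work surface. World frame = base frame: x ahead of the robot, y to its left, z up, the work surface at z = 0. Lengths are in m, angles in rad, forces in N, time in s.
With the tool pointing down it reaches from about 0.425 to 0.95 m from the base axis. Payload 4.7 kg.
Tool frame: the origin (TCP) lies midway between the tips of the shut fingers; the grasp point (between the pads) lies env.hold_point_z behind it (env.hold_point_z is the distance from the TCP to the grasp point, in m); z points along the fingers, y is the line along which they close (so a half turn about z gives the same grasp; the last joint's range is limited). The gripper opens to 85 mm and grips with 20 to 120 N. Pads are 22 mm wide; open, the fingers measure 114 mm over their backs; the gripper's body (76 mm by 85 mm) begins 54 mm behind the grasp point. The pads swing forward as they close: fully open they stand 13 mm farther back than shut.
Start: joints at [-1.345, 0.469, -0.049, 1.532, 0.024, 1.141, -0.082], TCP at [0.17, 0.653, 0.207] pointing down, gripper open.
Joint ranges: [-2.59, 2.59], [-0.33, 1.99], [-1.39, 1.29], [0.1, 2.45], [-1.04, 4.18], [0.21, 1.99], [-2.66, 2.66]. Speed limits (rad/s): [2.57, 2.57, 3.14, 3.14, 3.14, 3.14, 3.14].

### API

Orientations are given as a unit quaternion [x, y, z, w].
In Python, from station import env gives the robot as it stands.
- The arm moves only by the shell command python3 -m crank 'ROWS' [OPENING] [FORCE]. ROWS is JSON, a list of rows, each a list of 6 numbers: the shift along the tool's x, y, z in units of 25 mm (1.0 is 25 mm), then the turn, a rotation vector about the tool's x, y, z in units of 6 degrees (1.0 is 6 degrees). In form: [[x, y, z, wx, wy, wz], ...]. A call has exactly 5 rows; each row shifts and turns the commanded pose from where the row before left it, along the tool's axes as they then stand; what a row does not reach is not made up. A row lasts 1/12 s, in which the tool goes at most 41.7 mm and 7.16 degrees, less where a joint would pass 70% of its speed; a pose out of reach is approached as far as the arm can. A call is refused whole if a number of a shift passes 1 or a number of a turn 1, either way. A call with a gripper value outside its range is refused whole. OPENING is the gripper's target within -1 to 1 (fully open at 1, half-way at 0, shut at -1), set as the call begins (- or left out, the last holds). The fingers move at their own pace and stop on an object; FORCE is the grip in N (left out, the last holds). Time passes only in rows, so rows that do not move let the fingers close, or fill a call up. It gives the time, the measured TCP pose, the force, the opening and the grip force at its end, in the units of the state.
- env.read_state(): the state, without advancing time (a new reading comes with each control period).
- env.capture(name): name is "side" or "top"; returns a dict with "image" (480x640x3 uint8, red, green, blue), "range_z" (480x640 float32, m along the optical axis (not along the pixel's ray), 0 where there is no reading), "mtx" (3x3 intrinsics, pixels), "R" (3x3) and "t" (3): a world point X has camera coordinates R X + t. Camera axes: x right, y down, z forward; pixel columns grow to the right and rows downward; lengths in m; the calibration is good to about 2 mm. A picture is of the moment at which its call begins.
- env.job_done(): hands the job in; it is judged then, once.
The state is a dict: "time": time; "joint_pos": joint angles; "qd": joint speeds; "joint_torque": joint torques, N m; "tool_pos": TCP position; "ee_rot": TCP orientation; "force": force on the tool from outside, world axes, zero at the start; "torque": the same for the moment, N m; "opening": finger opening in m; "gripper_force": force on a finger pad.
Only numpy, scipy, OpenCV 4.12 (cv2) and the standard library are available. Lean on these libraries where they do the work, as an engineer would, in place of code of your own. Each camera call takes 0.05 s, during which the arm holds its last target. There are 200 camera calls.

## Working session

There is one attempt and no reset: what is moved stays moved. The work goes in short steps, Python scripts to look and compute and a shell command to move; the robot and the scene stay as the last step left them, time stands still between calls to the robot, and variables do not carry over. Pictures are saved under pics/ and viewed, at most 10 in all, crops included, and the job is handed in when it is done.

```bash
ls; mkdir -p pics; python3 - <<'E'
from station import env
import cv2,numpy as np
print(env.hold_point_z, env.read_state())
for n in("top","side"):
    c=env.capture(n); cv2.imwrite(f"pics/{n}0.png",c["image"][:,:,::-1]); np.savez(f"pics/{n}0.npz",**c)
    print(n,c["mtx"].tolist(),c["R"].round(3).tolist(),c["t"])
E
```

```text
pics
0.0187 {'time': 0.0, 'joint_pos': array([-1.34492475,  0.46943583, -0.04859802,  1.53372245,  0.02411051,
        1.14095105, -0.08226623]), 'qd': array([-0.00089128, -0.00059585, -0.00143324, -0.00104709, -0.00050499,
       -0.00115239,  0.00090982]), 'joint_torque': array([-5.79615153e-04, -5.10310686e+01, -4.70655214e-02, -2.37719911e+01,
        1.06299270e-02,  7.29214487e-03,  1.37310545e-05]), 'tool_pos': array([0.16994946, 0.65260241, 0.20595316]), 'ee_rot': array([ 1.27005210e-01,  9.91901580e-01, -9.61660563e-04, -8.37548038e-05]), 'force': array([-0.99053539,  0.42108033,  0.73907541]), 'torque': array([0.00911594, 0.02622986, 0.0207013 ]), 'gripper_force': 0.0, 'opening': 0.0856016933616834}
top [[452.6772233928547, 0.0, 319.03390637520994], [0.0, 452.6772233928547, 239.31055277312052], [0.0, 0.0, 1.0]] [[0.0, -1.0, -0.011], [-0.987, 0.001, -0.164], [0.164, 0.011, -0.986]] [-0.11222689  0.54396599  1.09283595]
side [[588.9754636553558, 0.0, 317.96594989628437], [0.0, 588.9754636553558, 247.9791757120027], [0.0, 0.0, 1.0]] [[0.942, -0.335, 0.002], [-0.217, -0.617, -0.757], [0.255, 0.713, -0.654]] [-0.54511794  0.09727295  1.23687448]
```

View pics/top0.png

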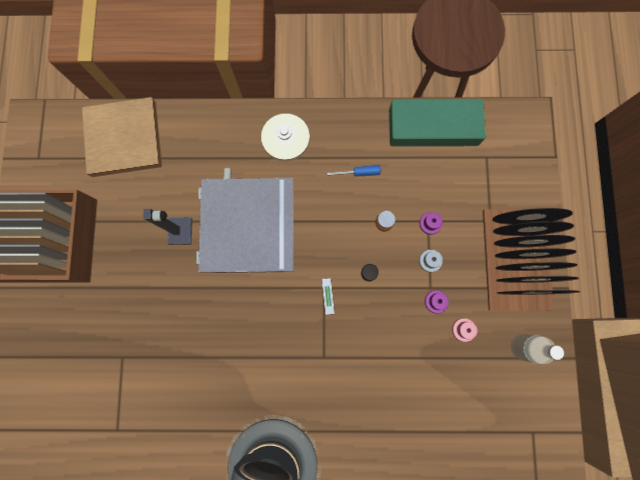

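View pics/side0.png

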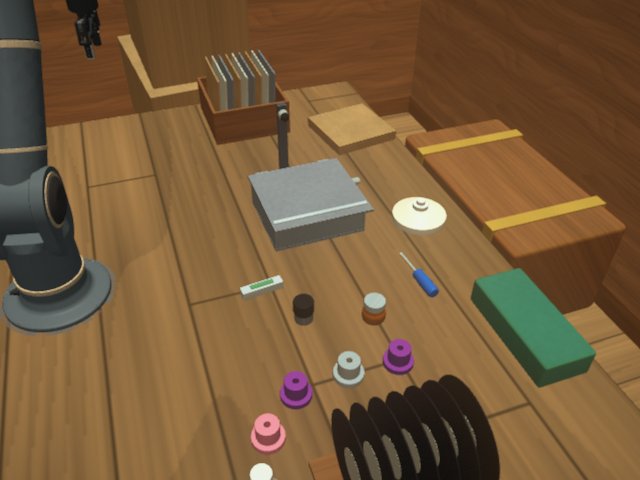

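Candidates for the weight, as (top view) / (side view) pixels:
- Grey stepped piece: (431,260) / (349,366)
- Purple: (431,222) and (437,301)
- Pink: (465,330)
- Jar: (386,219)
- Brush: (370,272)

The grey one fits, since it is plain metal, stepped and has a hole. The lid is shut at (247,225), with its free edge to the right (world -y) and the post at (180,230).

```bash
cat > h.py <<'E'
import numpy as np,cv2
from scipy.spatial.transform import Rotation as Ro
def world(c):
    K,R,t=c["mtx"],c["R"],c["t"]; z=c["range_z"].astype(float)
    v,u=np.mgrid[:480,:640]
    P=np.stack([(u-K[0,2])/K[0,0]*z,(v-K[1,2])/K[1,1]*z,z],-1)
    return (P-t)@R
def plane(c,uv,h):
    K,R,t=c["mtx"],c["R"],c["t"]; o=-R.T@t
    d=R.T@np.linalg.inv(K)@np.array([uv[0],uv[1],1.]); return o+d*(h-o[2])/d[2]
def proj(c,X):
    p=c["mtx"]@(c["R"]@np.array(X)+c["t"]); return p[:2]/p[2]
E
python3 - <<'E'
from h import *
c=dict(np.load("pics/top0.npz")); s=dict(np.load("pics/side0.npz"))
W=world(c)
def blob(c,W,u0,u1,v0,v1,z0,z1):
    m=np.zeros((480,640),np.uint8); m[v0:v1,u0:u1]=((W[v0:v1,u0:u1,2]>z0)&(W[v0:v1,u0:u1,2]<z1)&(c["range_z"][v0:v1,u0:u1]>0)); return m
print("table z",np.median(W[320:340,150:300,2]))
m=blob(c,W,190,305,165,285,.07,.095); P=W[m>0]; r=cv2.minAreaRect((P[:,:2]*1000).astype(np.float32)); print("lid",r,np.median(P[:,2]),m.sum())
for n,b in dict(weight=(415,448,245,278),jar=(372,402,205,235),brush=(355,385,258,288),pA=(415,448,205,240),pB=(420,453,285,318)).items():
    zm=W[b[2]:b[3],b[0]:b[1],2].max(); m=blob(c,W,*b,zm-.008,.08); P=W[m>0]; print(n,zm,cv2.minEnclosingCircle((P[:,:2]*1000).astype(np.float32)))
m=blob(c,W,135,198,190,260,.1,.3);P=W[m>0];print("post",P.min(0),P.max(0))
m=blob(c,W,220,235,160,180,.02,.07);P=W[m>0];print("crank",P.min(0),P.max(0))
for n,uv in dict(lvl=(328,296),sd1=(328,174),sd2=(380,170),jar=(386,219)).items(): print(n,plane(c,uv,.02))
cv2.imwrite("pics/crop.png",np.hstack([cv2.resize(i["image"][v-40:v+40,u-50:u+50,::-1],(400,320),interpolation=cv2.INTER_CUBIC) for i,u,v in((c,431,260),(s,349,366))]))
E
```

```text
table z 0.0004631898322918481
lid ((575.9362182617188, 67.40702819824219), (233.0044403076172, 234.50746154785156), 0.7079680562019348) 0.08340847057340285 8761
weight 1.1657690516882546 ((0.0, 0.0), 0.0)
jar 1.1657690516882546 ((0.0, 0.0), 0.0)
brush 1.1657690516882546 ((0.0, 0.0), 0.0)
pA 1.1657690516882546 ((0.0, 0.0), 0.0)
pB 1.1657690516882546 ((0.0, 0.0), 0.0)
post [0.5614972  0.22195441 0.10052989] [0.58439886 0.26591956 0.21633895]
crank [0.70223329 0.11608583 0.04045254] [0.73028157 0.13338616 0.05416949]
lvl [ 0.40347276 -0.13482545  0.02      ]
sd1 [ 0.7218638  -0.13572705  0.02      ]
sd2 [ 0.73235602 -0.27241929  0.02      ]
jar [ 0.60079683 -0.2850413   0.02      ]
```

View pics/crop.png

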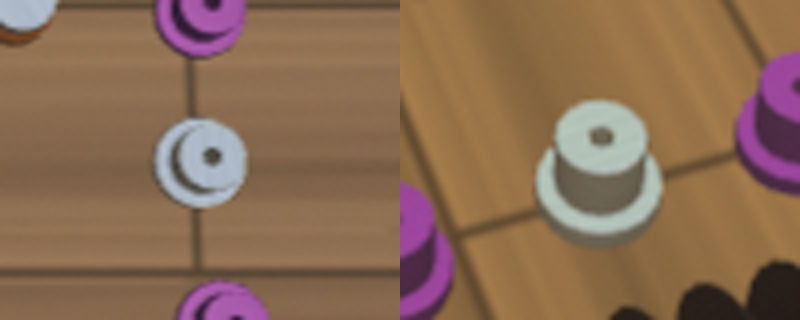

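The crop shows a plain grey stepped weight with its hole at crop (212,157), which is top pixel (434,259). So this is the right one. Next I move the arm around the post at a safe height.

```bash
A='python3 -m crank'; 
python3 -m crank '[[0,0,-1,0,0,0],[0,0,-1,0,0,0],[0,0,-1,0,0,0],[0,0,-1,0,0,0],[0,0,-1,0,0,0]]' -1 40
python3 -m crank '[[-0.9,-0.7,0,0,0,0],[-0.9,-0.7,0,0,0,0],[-0.9,-0.7,0,0,0,0],[-0.9,-0.7,0,0,0,0],[-0.9,-0.7,0,0,0,0]]'
python3 -m crank '[[-0.9,-0.7,0,0,0,0],[-0.9,-0.7,0,0,0,0],[-0.9,-0.7,0,0,0,0],[-0.9,-0.7,0,0,0,0],[-0.9,-0.7,0,0,0,0]]'
python3 -m crank '[[-0.9,-0.7,0,0,0,0],[-0.9,-0.7,0,0,0,0],[-0.9,-0.7,0,0,0,0],[-0.9,-0.7,0,0,0,0],[-0.9,-0.7,0,0,0,0]]'
python3 -m crank '[[-0.9,-0.7,0,0,0,0],[-0.9,-0.7,0,0,0,0],[-0.9,-0.7,0,0,0,0],[0,0,0,0,0,-1],[0,0,0,0,0,-1]]'
```

```text
time: 0.52
tool_pos: [0.17, 0.6528, 0.3327]
ee_rot: [0.127, 0.992, -0.001, -0.0]
force: [0.1, -0.4, 0.4]
opening: 0.0257
gripper_force: 0.0
time: 0.93
tool_pos: [0.2575, 0.5388, 0.3315]
ee_rot: [0.127, 0.992, -0.0, -0.0]
force: [-0.0, -0.8, 0.7]
opening: 0.0001
gripper_force: 0.0
time: 1.35
tool_pos: [0.3442, 0.4257, 0.3316]
ee_rot: [0.127, 0.992, -0.0, -0.0]
force: [0.1, -1.0, -0.7]
opening: 0.0
gripper_force: 0.0
time: 1.77
tool_pos: [0.431, 0.3127, 0.3317]
ee_rot: [0.127, 0.992, -0.0, -0.0]
force: [0.2, 0.3, -1.2]
opening: -0.0
gripper_force: 0.0
time: 2.18
tool_pos: [0.4836, 0.2439, 0.3316]
ee_rot: [0.022, 1.0, -0.0, -0.0]
force: [-0.5, 0.0, -0.1]
opening: 0.0001
gripper_force: 0.0
```

```bash
python3 - <<'E'
from h import *
c=dict(np.load("pics/top0.npz")); s=dict(np.load("pics/side0.npz"))
# weight hole: darkest blob on top face; neck top circle
for n,cc,uv in(("top",c,(434,259)),("side",s,(349,361))):
    g=cv2.cvtColor(cc["image"],cv2.COLOR_RGB2GRAY).astype(float); u,v=uv
    p=g[v-3:v+4,u-4:u+5]; w=np.clip(np.percentile(p,70)-p-15,0,None); yy,xx=np.mgrid[v-3:v+4,u-4:u+5]
    h=((xx*w).sum()/w.sum(),(yy*w).sum()/w.sum()); print(n,h,plane(cc,h,.0445))
E
```

```text
top (np.float64(433.68112798264644), np.float64(258.6616052060738)) [ 0.49467542 -0.39758328  0.0445    ]
side (np.float64(348.9519937040924), np.float64(359.8145330535153)) [ 0.49659851 -0.39573565  0.0445    ]
```

```bash
python3 -m crank '[[-0.2,-1,0,0,0,-0.4],[-0.2,-1,0,0,0,0],[-0.2,-1,0,0,0,0],[-0.2,-1,0,0,0,0],[-0.2,-1,0,0,0,0]]'
python3 -m crank '[[-0.2,-1,0,0,0,0],[-0.2,-1,0,0,0,0],[-0.2,-1,0,0,0,0],[-0.2,-1,0,0,0,0],[-0.2,-1,0,0,0,0]]'
python3 -m crank '[[-0.2,-1,0,0,0,0],[-0.2,-1,0,0,0,0],[-0.2,-1,0,0,0,0],[-0.2,-1,0,0,0,0],[-0.2,-1,0,0,0,0]]'
python3 -m crank '[[0,0,0,-1,0,0],[0,0,0,-1,0,0],[0,0,0,-1,0,0],[0,0,0,-1,0,0],[0,0,0,-1,0,0]]'
python3 -m crank '[[0,0,0,-1,0,0],[0,0,0,-1,0,0],[0,0,0,-1,0,0],[0,0,0,-1,0,0],[0,0,0,0,0,0]]'
python3 -c "
from station import env;s=env.read_state();print(s['joint_pos'].round(2))
from h import *;print(Ro.from_quat(s['ee_rot']).as_matrix().round(3))"
```

```text
time: 2.6
tool_pos: [0.5059, 0.1198, 0.3316]
ee_rot: [0.002, 1.0, -0.0, -0.0]
force: [-0.4, -0.2, -0.4]
opening: 0.0004
gripper_force: 0.0
time: 3.02
tool_pos: [0.5305, -0.0052, 0.3316]
ee_rot: [0.002, 1.0, 0.0, -0.0]
force: [0.6, 0.1, 0.1]
opening: -0.0001
gripper_force: 0.0
time: 3.43
tool_pos: [0.5551, -0.1302, 0.3316]
ee_rot: [0.002, 1.0, 0.0, -0.0]
force: [1.1, 0.9, -0.2]
opening: -0.0001
gripper_force: 0.0
time: 3.85
tool_pos: [0.5554, -0.1296, 0.3325]
ee_rot: [0.002, 0.965, 0.261, 0.001]
force: [0.8, 0.3, -0.8]
opening: 0.0003
gripper_force: 0.0
time: 4.27
tool_pos: [0.5539, -0.132, 0.327]
ee_rot: [0.007, 0.89, 0.455, -0.002]
force: [-0.6, -0.4, -1.1]
opening: -0.0001
gripper_force: 0.0
[ 0.28  0.51  0.42  1.55 -0.88  1.81  2.38]
[[-1.     0.013  0.002]
 [ 0.01   0.585  0.811]
 [ 0.009  0.811 -0.585]]
```

```bash
python3 -m crank '[[-0.1,-0.75,0.75,0,0,0],[-0.1,-0.75,0.75,0,0,0],[-0.1,-0.75,0.75,0,0,0],[-0.1,-0.75,0.75,0,0,0],[0,0,0,0,0,0]]'
python3 -m crank '[[-0.1,-0.75,0.75,0,0,0],[-0.1,-0.75,0.75,0,0,0],[-0.1,-0.75,0.75,0,0,0],[-0.1,-0.75,0.75,0,0,0],[0,0,0,0,0,0]]'
python3 - <<'E'
from station import env
from h import *
s=env.read_state();print(s['joint_pos'].round(2));print(Ro.from_quat(s['ee_rot']).as_matrix().round(3))
c=env.capture("side");cv2.imwrite("pics/s1.png",c["image"][:,:,::-1])
E
```

```text
time: 4.68
tool_pos: [0.564, -0.1093, 0.2232]
ee_rot: [0.002, 0.891, 0.455, -0.003]
force: [-0.3, 1.2, -0.3]
opening: -0.0001
gripper_force: 0.0
time: 5.1
tool_pos: [0.5743, -0.0936, 0.1201]
ee_rot: [0.001, 0.891, 0.455, -0.002]
force: [-1.4, 0.5, -0.5]
opening: -0.0002
gripper_force: 0.0
[ 0.28  0.73  0.33  1.7  -0.94  1.53  2.61]
[[-1.     0.004 -0.003]
 [ 0.     0.586  0.81 ]
 [ 0.005  0.81  -0.586]]
```

View pics/s1.png

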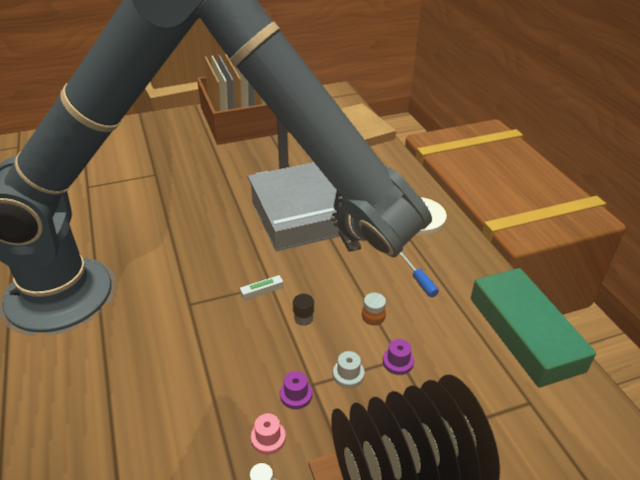

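The side view shows the gripper tilted in front of the lip at about (350,235), with joint 7 close to its limit. I'll roll the tool about its own axis to free it.

```bash
python3 -m crank '[[0,0,0,0,0,0.3],[0,0,0,0,0,0],[0,0,0,0,0,0],[0,0,0,0,0,0],[0,0,0,0,0,0]]'
python3 -c "
from station import env;s=env.read_state();print(s['joint_pos'].round(3))"
```

```text
time: 5.57
tool_pos: [0.5758, -0.0963, 0.1237]
ee_rot: [0.015, 0.891, 0.454, -0.005]
force: [0.2, 0.5, -0.2]
opening: -0.0002
gripper_force: 0.0
[ 0.276  0.73   0.335  1.698 -0.948  1.534  2.585]
```

```bash
python3 -m crank '[[0,0,0,0,0,1],[0,0,0,0,0,1],[0,0,0,0,0,1],[0,0,0,0,0,1],[0,0,0,0,0,1]]'
python3 -m crank '[[0,0,0,0,0,1],[0,0,0,0,0,1],[0,0,0,0,0,1],[0,0,0,0,0,1],[0,0,0,0,0,1]]'
python3 -m crank '[[0,0,0,0,0,1],[0,0,0,0,0,1],[0,0,0,0,0,1],[0,0,0,0,0,1],[0,0,0,0,0,0.7]]'
python3 -m crank '[[-0.75,0,0.75,0,0,0],[-0.75,0,0.75,0,0,0],[0,0,0,0,0,0],[0,0,0,0,0,0],[0,0,0,0,0,0]]'
python3 -c "
from station import env;s=env.read_state();print(s['joint_pos'].round(2))
from h import *;print(Ro.from_quat(s['ee_rot']).as_matrix().round(3))"
```

```text
time: 5.98
tool_pos: [0.5755, -0.0961, 0.123]
ee_rot: [0.248, 0.856, 0.437, -0.124]
force: [0.5, 0.3, -0.1]
opening: -0.0004
gripper_force: 0.0
time: 6.4
tool_pos: [0.5755, -0.096, 0.1229]
ee_rot: [0.461, 0.763, 0.389, -0.233]
force: [0.5, 0.7, 0.5]
opening: 0.0002
gripper_force: 0.0
time: 6.82
tool_pos: [0.5755, -0.096, 0.1229]
ee_rot: [0.632, 0.628, 0.321, -0.321]
force: [-1.0, -0.5, -0.2]
opening: 0.0001
gripper_force: 0.0
time: 7.23
tool_pos: [0.576, -0.0883, 0.0713]
ee_rot: [0.631, 0.629, 0.322, -0.32]
force: [0.1, 0.6, -0.3]
opening: 0.0002
gripper_force: 0.0
[ 0.21  0.82  0.42  1.72 -1.02  1.53  1.15]
[[ 0.001  1.     0.004]
 [ 0.588 -0.004  0.809]
 [ 0.809  0.001 -0.588]]
```

```bash
python3 -m crank '[[0,0,0,0,-1,0],[0,0,0,0,0,0],[-0.3,0,0.3,0,0,0],[-0.3,0,0.3,0,0,0],[0,0,0,0,0,0]]'
python3 -c "
from station import env;s=env.read_state();print(s['joint_pos'].round(2))
from h import *;R=Ro.from_quat(s['ee_rot']).as_matrix();print(R.round(3))
d=np.array([0.576,-.040,.044])-s['tool_pos'];print('to pre',(R.T@d/.025).round(2))
xt=R[1:,0];zt=R[1:,2];H=np.array([.181,.076]);f=np.arctan2(-zt[1],zt[0])
def T(th):
  u=np.array([-np.cos(th),np.sin(th)])
  return H+.228*u-.011*xt+.025*zt if th<f else H+.203*u-.011*xt
p=None
for th in np.r_[0:1.45:.12,1.5:1.95:.05]:
  q=T(th)
  if p is not None: dd=np.r_[0,q-p]; print(round(th,2),q.round(4),(R.T@dd/.025)[[0,2]].round(2))
  p=q
"
```

```text
time: 7.65
tool_pos: [0.5742, -0.0862, 0.0467]
ee_rot: [0.647, 0.644, 0.288, -0.289]
force: [-0.2, -0.4, 0.7]
opening: 0.0003
gripper_force: 0.0
[ 0.17  0.8   0.43  1.76 -1.    1.42  1.14]
[[ 0.005  1.     0.001]
 [ 0.668 -0.004  0.745]
 [ 0.745 -0.003 -0.668]]
to pre [1.15 0.07 1.45]
0.12 [-0.0341  0.0784] [ 0.86 -0.68]
0.24 [-0.0292  0.1053] [ 0.93 -0.57]
0.36 [-0.0211  0.1314] [ 0.99 -0.46]
0.48 [-0.01    0.1564] [ 1.04 -0.33]
0.6 [0.0041 0.1799] [ 1.07 -0.21]
0.72 [0.0209 0.2015] [ 1.09 -0.08]
0.84 [0.0382 0.219 ] [0.98 0.05]
0.96 [0.0572 0.2341] [0.96 0.16]
1.08 [0.078  0.2468] [0.93 0.28]
1.2 [0.1001 0.257 ] [0.89 0.39]
1.32 [0.1233 0.2645] [0.84 0.49]
1.44 [0.1472 0.2691] [0.78 0.59]
1.5 [0.1593 0.2703] [0.36 0.33]
1.55 [0.1694 0.2708] [0.28 0.29]
1.6 [0.1796 0.2707] [0.27 0.3 ]
1.65 [0.1897 0.2702] [0.25 0.32]
1.7 [0.1998 0.2691] [0.24 0.33]
1.75 [0.2098 0.2676] [0.22 0.34]
1.8 [0.2198 0.2655] [0.2  0.35]
1.85 [0.2296 0.2629] [0.19 0.36]
1.9 [0.2393 0.2599] [0.17 0.37]
```

```bash
python3 -m crank '[[0.3,0,0.35,0,0,0],[0.3,0,0.35,0,0,0],[0.3,0,0.35,0,0,0],[0.3,0,0.35,0,0,0],[0,0,0,0,0,0]]'
python3 -m crank '[[0.2,0,-0.1,0,0,0],[0.2,0,-0.1,0,0,0],[0.2,0,-0.2,0,0,0],[0.2,0,-0.2,0,0,0],[0,0,0,0,0,0]]'
python3 - <<'E'
from station import env
from h import *
s=env.read_state();print(s['joint_pos'].round(2))
c=env.capture("side");cv2.imwrite("pics/s2.png",cv2.resize(c["image"][120:300,220:460,::-1],(800,600)))
E
```

```text
time: 8.07
tool_pos: [0.5753, -0.0362, 0.0486]
ee_rot: [0.645, 0.646, 0.289, -0.289]
force: [0.5, 0.2, 1.0]
opening: 0.0001
gripper_force: 0.0
time: 8.48
tool_pos: [0.5766, -0.0394, 0.0745]
ee_rot: [0.647, 0.645, 0.289, -0.286]
force: [-0.2, -0.0, 0.2]
opening: 0.0003
gripper_force: 0.0
[ 0.13  0.72  0.38  1.81 -1.    1.36  1.07]
```

View pics/s2.png

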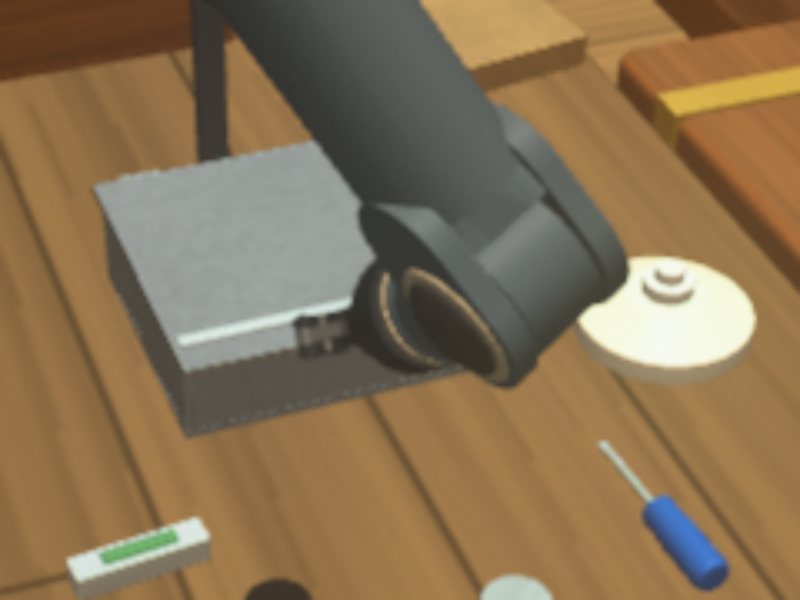

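The crop shows the fingers in front of the lid's edge at (320,335) with no contact force. I'll measure the edge more exactly before pushing further.

```bash
python3 - <<'E'
from h import *
for n in("top","side"):
    c=dict(np.load(f"pics/{n}0.npz"));W=world(c)
    m=(W[...,2]>.079)&(W[...,2]<.087)&(abs(W[...,0]-.576)<.09)&(abs(W[...,1]-.067)<.2)&(c["range_z"]>0)
    P=W[m]
    for x in(.50,.55,.6,.65):
        q=P[abs(P[:,0]-x)<.006]; print(n,x,np.percentile(q[:,1],[0,2,98,100]).round(4),np.median(q[:,2]).round(4))
c=dict(np.load("pics/top0.npz"));g=c["image"].sum(2).astype(int)
for v in(200,225,250):print(g[v,284:302],[plane(c,(u,v),.083)[1].round(4) for u in(291,294,296)])
E
python3 -c "
from station import env;s=env.read_state();print(s['tool_pos'],s['force'])
from h import *
c=env.capture('side');W=world(c);np.savez('pics/s3.npz',**c)
print('tip px',proj(c,s['tool_pos']))
m=(W[...,2]>.077)&(W[...,2]<.1)&(abs(W[...,0]-.49)<.012)&(abs(W[...,1]+.03)<.06)
P=W[m];print(P[P[:,1].argsort()][:4])"
```

```text
top 0.5 [-0.0504 -0.0472  0.1782  0.1829] 0.0833
top 0.55 [-0.0499 -0.0472  0.1731  0.1777] 0.0835
top 0.6 [-0.0493 -0.0458  0.1733  0.1773] 0.0834
top 0.65 [-0.0487 -0.0438  0.1793  0.1845] 0.0835
side 0.5 [-0.0495 -0.0482  0.1785  0.1873] 0.0847
side 0.55 [-0.0516 -0.047   0.1722  0.1789] 0.0849
side 0.6 [-0.0475 -0.0466  0.1755  0.1823] 0.0848
side 0.65 [-0.048  -0.0446  0.1796  0.1864] 0.0848
[459 437 438 435 434 433 432 435 418 379 343 348 343 342 345 343 343 347] [np.float64(-0.0439), np.float64(-0.0513), np.float64(-0.0562)]
[475 445 427 424 434 446 442 445 437 383 326 327 326 326 327 325 325 325] [np.float64(-0.0445), np.float64(-0.0519), np.float64(-0.0567)]
[472 443 437 437 439 449 454 457 426 359 307 307 307 309 308 308 308 308] [np.float64(-0.0452), np.float64(-0.0524), np.float64(-0.0573)]
[ 0.57627884 -0.03917667  0.0737693 ] [ 0.34414258 -0.38473623  0.47135044]
tip px [323.02189243 221.16589947]
[[ 0.48496399 -0.05081153  0.08758439]
 [ 0.489514   -0.05016882  0.08310635]
 [ 0.48284236 -0.0496971   0.08176414]
 [ 0.48523908 -0.04946729  0.0837192 ]]
```

```bash
python3 - <<'E'
from h import *
for f in("side0","s3"):
    c=dict(np.load(f"pics/{f}.npz"));W=world(c)
    for x in(.49,.52):
        m=(abs(W[...,0]-x)<.006)&(W[...,2]>.01)&(W[...,2]<.2)
        P=W[m]; print(f,x,[ (round(y,2),P[abs(P[:,1]-y)<.004][:,2].round(3)[[0,-1]].tolist()) for y in(-.048,-.04,-.03,0,.05,.1,.15) if (abs(P[:,1]-y)<.004).any()])
c=dict(np.load("pics/s3.npz"));cv2.imwrite("pics/s3.png",cv2.resize(c["image"][190:260,270:370,::-1],(800,560),interpolation=cv2.INTER_CUBIC))
E
```

```text
side0 0.49 [(-0.05, [0.086, 0.078]), (-0.04, [0.086, 0.084]), (-0.03, [0.091, 0.084]), (0, [0.09, 0.083]), (0.05, [0.087, 0.083]), (0.1, [0.087, 0.084]), (0.15, [0.088, 0.083])]
side0 0.52 [(-0.05, [0.086, 0.082]), (-0.04, [0.089, 0.083]), (-0.03, [0.09, 0.085]), (0, [0.089, 0.083]), (0.05, [0.088, 0.082]), (0.1, [0.086, 0.084]), (0.15, [0.085, 0.083])]
s3 0.49 [(-0.05, [0.088, 0.079]), (-0.04, [0.086, 0.082]), (-0.03, [0.088, 0.085]), (0, [0.086, 0.081]), (0.05, [0.086, 0.081]), (0.1, [0.087, 0.082]), (0.15, [0.087, 0.083])]
s3 0.52 [(-0.05, [0.087, 0.08]), (-0.04, [0.087, 0.085]), (-0.03, [0.089, 0.083]), (0, [0.089, 0.084]), (0.05, [0.087, 0.084]), (0.1, [0.085, 0.082]), (0.15, [0.086, 0.084])]
```

View pics/s3.png

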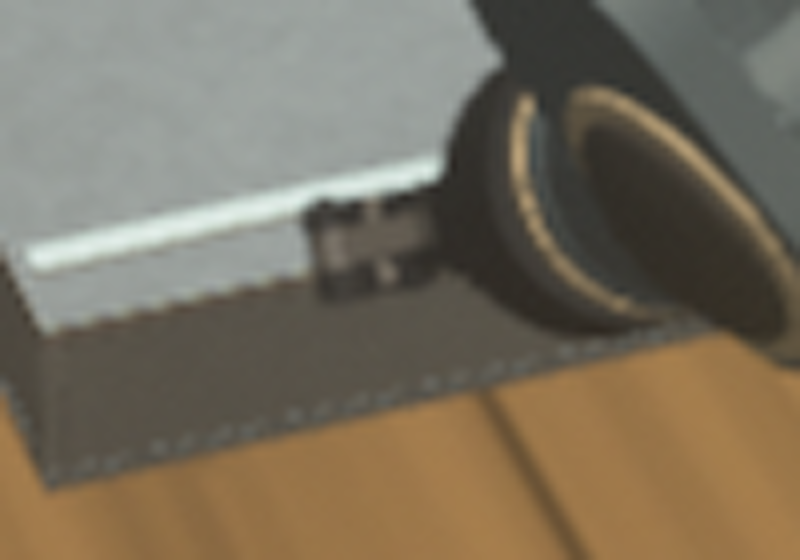

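The crop only shows the back of the gripper, because the camera looks almost along the tool. The tip (about crop (424,248)) is hidden, so I'll use the top view.

```bash
python3 - <<'E'
from station import env
from h import *
c=env.capture("top");np.savez("pics/t4.npz",**c);s=env.read_state();p=s["tool_pos"];R=Ro.from_quat(s["ee_rot"]).as_matrix()
print(proj(c,p),proj(c,p-R[:,2]*.07),s["force"])
cv2.imwrite("pics/t4.png",cv2.resize(c["image"][165:285,190:350,::-1],(800,600),interpolation=cv2.INTER_CUBIC))
E
```

```text
[288.91779657 224.74145358] [309.41777323 220.91300671] [ 0.17559546 -0.12819312 -0.77758562]
```

View pics/t4.png

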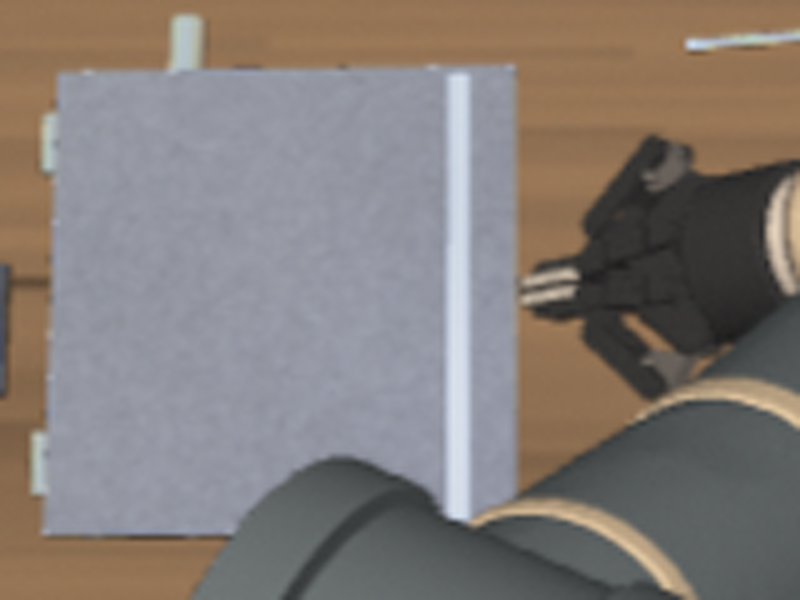

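```bash
python3 - <<'E'
from station import env
from h import *
c=dict(np.load("pics/t4.npz"));W=world(c);s=env.read_state();p=s["tool_pos"];R=Ro.from_quat(s["ee_rot"]).as_matrix()
for u in range(292,312,2): print(u,W[221:226,u].round(3)[[0,2,4]].tolist(), ((W[223,u]-p)@R).round(4))
E
```

```text
292 [[0.583, -0.047, 0.084], [0.578, -0.047, 0.082], [0.573, -0.047, 0.084]] [ 0.0014  0.0025 -0.0123]
294 [[0.6, -0.046, -0.001], [0.594, -0.046, 0.003], [0.59, -0.046, -0.001]] [-0.0567  0.0185  0.0407]
296 [[0.579, -0.058, 0.103], [0.574, -0.058, 0.104], [0.568, -0.058, 0.105]] [ 0.0102 -0.0019 -0.0353]
298 [[0.577, -0.063, 0.109], [0.573, -0.063, 0.109], [0.568, -0.063, 0.11]] [ 0.0108 -0.003  -0.0427]
300 [[0.577, -0.068, 0.113], [0.572, -0.068, 0.112], [0.569, -0.068, 0.105]] [ 0.0096 -0.0036 -0.0482]
302 [[0.576, -0.073, 0.116], [0.57, -0.073, 0.12], [0.567, -0.073, 0.111]] [ 0.0119 -0.0051 -0.0572]
304 [[0.575, -0.078, 0.123], [0.358, -0.125, 1.166], [0.566, -0.078, 0.116]] [ 0.7536 -0.217  -0.7965]
306 [[0.575, -0.083, 0.12], [0.568, -0.083, 0.13], [0.563, -0.083, 0.13]] [ 0.0131 -0.0072 -0.0716]
308 [[0.577, -0.087, 0.11], [0.568, -0.088, 0.133], [0.563, -0.088, 0.135]] [ 0.0116 -0.0077 -0.0766]
310 [[0.576, -0.092, 0.115], [0.567, -0.093, 0.136], [0.562, -0.093, 0.137]] [ 0.0105 -0.0082 -0.0821]
```

The top crop shows the finger ending at about crop (522,288), just short of the lid edge. By depth, the real fingertip seems to sit about 30 mm behind the reported TCP. I'll back off and measure that cleanly.

```bash
python3 -m crank '[[0,0,-0.8,0,0,0],[0,0,-0.8,0,0,0],[0,0,-0.8,0,0,0],[0,0,0,0,0,0],[0,0,0,0,0,0]]'
python3 - <<'E'
from station import env
from h import *
s=env.read_state();p=s["tool_pos"];R=Ro.from_quat(s["ee_rot"]).as_matrix();print(p)
for n in("top","side"):
    c=env.capture(n);W=world(c);L=(W-p)@R
    m=(abs(L[...,0])<.03)&(abs(L[...,1])<.03)&(L[...,2]>-.12)&(L[...,2]<.04)&(W[...,2]>.03)&((W[...,1]<-.056))&(c["range_z"]>0)
    q=L[m]; q=q[q[:,2].argsort()[::-1]]; print(n,proj(c,p),m.sum(),q[:8].round(3).tolist())
E
```

```text
time: 9.05
tool_pos: [0.5756, -0.0836, 0.1127]
ee_rot: [0.648, 0.645, 0.288, -0.286]
force: [-0.2, 0.7, 0.5]
opening: -0.0001
gripper_force: 0.0
[ 0.57556789 -0.08361953  0.11267767]
top [306.55579413 221.45522731] 543 [[0.004, -0.008, -0.028], [0.008, 0.001, -0.029], [0.009, 0.005, -0.03], [0.009, -0.004, -0.03], [0.007, 0.003, -0.031], [0.004, -0.009, -0.032], [0.011, -0.007, -0.032], [0.011, 0.002, -0.032]]
side [329.98310938 219.04862682] 20 [[-0.005, -0.007, -0.027], [-0.007, -0.008, -0.029], [-0.006, -0.007, -0.035], [-0.009, -0.03, -0.068], [-0.008, -0.015, -0.069], [-0.01, -0.027, -0.073], [0.016, -0.026, -0.074], [-0.01, -0.026, -0.075]]
```

```bash
python3 -m crank '[[-0.45,0,0.8,0,0,0],[-0.45,0,0.8,0,0,0],[-0.45,0,0.8,0,0,0],[-0.45,0,0.8,0,0,0],[0,0,0,0,0,0]]'
python3 -c "
from station import env;s=env.read_state();print(s['joint_pos'].round(2))
from h import *;R=Ro.from_quat(s['ee_rot']).as_matrix()
print('tip',s['tool_pos']-.029*R[:,2]);d=np.array([0.576,-.040,.045])-s['tool_pos']+.029*R[:,2];print('to pre',(R.T@d/.025).round(2),R.round(3))"
```

```text
time: 9.57
tool_pos: [0.5724, -0.0487, 0.0218]
ee_rot: [0.646, 0.644, 0.287, -0.292]
force: [-0.2, 1.1, -0.4]
opening: -0.0004
gripper_force: 0.0
[ 0.19  0.8   0.32  1.8  -1.    1.31  1.12]
tip [ 0.57253477 -0.07039972  0.04107072]
to pre [0.93 0.14 0.8 ] [[ 0.006  1.    -0.006]
 [ 0.665  0.001  0.747]
 [ 0.747 -0.008 -0.665]]
```

Now I slide under the lip, then lift slowly.

```bash
python3 -m crank '[[0.3,0,0.3,0,0,0],[0.3,0,0.3,0,0,0],[0.3,0,0.2,0,0,0],[0,0,0,0,0,0],[0,0,0,0,0,0]]'
python3 -m crank '[[0.2,0,-0.15,0,0,0],[0.2,0,-0.15,0,0,0],[0.2,0,-0.15,0,0,0],[0,0,0,0,0,0],[0,0,0,0,0,0]]'
python3 -m crank '[[0.2,0,-0.15,0,0,0],[0.2,0,-0.15,0,0,0],[0.2,0,-0.15,0,0,0],[0,0,0,0,0,0],[0,0,0,0,0,0]]'
python3 -c "
from station import env;s=env.read_state();print(s['joint_pos'].round(2),s['force'])
from h import *;R=Ro.from_quat(s['ee_rot']).as_matrix()
print('tip',s['tool_pos']-.029*R[:,2])
c=env.capture('side');W=world(c);m=(abs(W[...,0]-.5)<.01)&(abs(W[...,1]+.045)<.01)&(W[...,2]>.05)&(W[...,2]<.2);P=W[m];print(P[:,2].max(),len(P))"
```

```text
time: 9.98
tool_pos: [0.5762, -0.0228, 0.0306]
ee_rot: [0.646, 0.646, 0.289, -0.287]
force: [0.6, 0.1, 0.1]
opening: 0.0
gripper_force: 0.0
time: 10.4
tool_pos: [0.5759, -0.0231, 0.048]
ee_rot: [0.648, 0.645, 0.288, -0.286]
force: [-0.2, -1.5, -2.1]
opening: -0.0001
gripper_force: 1.5
time: 10.82
tool_pos: [0.576, -0.0212, 0.0669]
ee_rot: [0.647, 0.645, 0.288, -0.286]
force: [0.7, -5.7, -1.3]
opening: -0.0001
gripper_force: 2.3
[ 0.16  0.71  0.29  1.82 -0.99  1.3   1.04] [ 0.66039942 -5.72596664 -1.27909345]
tip [ 0.57585458 -0.04270353  0.0863788 ]
0.1145329254194693 46
```

```bash
python3 -m crank '[[0.45,0,-0.3,0,0,0],[0.45,0,-0.3,0,0,0],[0.5,0,-0.25,0,0,0],[0.5,0,-0.25,0,0,0],[0.5,0,-0.2,0,0,0]]'
python3 -m crank '[[0.5,0,-0.15,0,0,0],[0.5,0,-0.1,0,0,0],[0.5,0,-0.1,0,0,0],[0.5,0,-0.05,0,0,0],[0,0,0,0,0,0]]'
python3 -c "
from station import env;s=env.read_state();print(s['joint_pos'].round(2),s['force'])
from h import *;R=Ro.from_quat(s['ee_rot']).as_matrix()
t=s['tool_pos']-.029*R[:,2]; print('tip',t,R.round(3).tolist())
k=t+.0105*R[:,0];H=np.array([.180,.076]);v=k[1:]-H;print('tip corner r,th',np.hypot(*v),np.arctan2(v[1],-v[0]))
c=env.capture('side');W=world(c);m=(abs(W[...,0]-.5)<.01)&(abs(W[...,1]-.05)<.1)&(W[...,2]>.1)&(W[...,2]<.35);P=W[m];a=np.polyfit(P[:,1],P[:,2],1);print(len(P),np.arctan(-a[0]),P[:,2].max())"
```

```text
time: 11.28
tool_pos: [0.5753, -0.0027, 0.1344]
ee_rot: [0.646, 0.645, 0.288, -0.288]
force: [0.3, 0.3, -2.2]
opening: 0.0001
gripper_force: 1.1
time: 11.7
tool_pos: [0.5764, 0.0241, 0.1796]
ee_rot: [0.645, 0.646, 0.289, -0.287]
force: [-1.1, -0.5, -0.5]
opening: 0.0001
gripper_force: 0.7
[ 0.08  0.53  0.31  1.82 -0.95  1.37  0.85] [-1.10166528 -0.46549823 -0.51245345]
tip [0.57627893 0.00249001 0.19897569] [[-0.002, 1.0, 0.003], [0.668, -0.0, 0.744], [0.744, 0.004, -0.668]]
tip corner r,th 0.21488700091936735 0.6543638746038551
83 0.6796158566115665 0.22486581898839123
```

```bash
python3 -c "
from station import env;s=env.read_state()
from h import *;R=Ro.from_quat(s['ee_rot']).as_matrix();H=np.array([.180,.076])
p=None
for th in np.arange(.68,2.0,.06):
  r=.215-.03*np.clip((th-.68)/.9,0,1);q=H+r*np.array([-np.cos(th),np.sin(th)])
  if p is not None: print(round(th,2),(R.T@np.r_[0,q-p]/.025)[[0,2]].round(2),(q-.0105*R[1:,0]+.029*R[1:,2]).round(3))
  p=q"
```

```text
0.74 [0.52 0.07] [0.037 0.192]
0.8 [0.51 0.1 ] [0.048 0.2  ]
0.86 [0.49 0.13] [0.058 0.207]
0.92 [0.48 0.16] [0.069 0.213]
0.98 [0.47 0.18] [0.08  0.219]
1.04 [0.45 0.21] [0.092 0.224]
1.1 [0.43 0.24] [0.103 0.228]
1.16 [0.41 0.26] [0.115 0.231]
1.22 [0.39 0.28] [0.127 0.234]
1.28 [0.37 0.3 ] [0.139 0.236]
1.34 [0.35 0.32] [0.15  0.237]
1.4 [0.32 0.34] [0.162 0.237]
1.46 [0.3  0.35] [0.174 0.237]
1.52 [0.27 0.37] [0.185 0.236]
1.58 [0.25 0.38] [0.196 0.234]
1.64 [0.28 0.34] [0.207 0.233]
1.7 [0.26 0.36] [0.218 0.232]
1.76 [0.24 0.37] [0.229 0.23 ]
1.82 [0.22 0.39] [0.24  0.228]
1.88 [0.19 0.4 ] [0.251 0.225]
1.94 [0.17 0.41] [0.261 0.221]
```

```bash
python3 -m crank '[[0.5,0,0.05,0,0,0],[0.5,0,0.1,0,0,0],[0.5,0,0.15,0,0,0],[0.5,0,0.15,0,0,0],[0.45,0,0.2,0,0,0]]'
python3 -m crank '[[0.45,0,0.2,0,0,0],[0.45,0,0.25,0,0,0],[0.4,0,0.25,0,0,0],[0.4,0,0.3,0,0,0],[0.35,0,0.3,0,0,0]]'
python3 -m crank '[[0.3,0,0.3,0,0,0],[0.3,0,0.3,0,0,0],[0.25,0,0.3,0,0,0],[0.2,0,0.2,0,0,0],[0.1,0,0.1,0,0,0]]'
python3 -c "
from station import env;s=env.read_state();print(s['joint_pos'].round(2),s['force'])
from h import *;R=Ro.from_quat(s['ee_rot']).as_matrix()
t=s['tool_pos']-.029*R[:,2]; print('tip',t,R.round(3).tolist())
k=t+.0105*R[:,0];H=np.array([.180,.076]);v=k[1:]-H;print('tip corner r,th',np.hypot(*v),np.arctan2(v[1],-v[0]))
"
```

```text
time: 12.17
tool_pos: [0.5761, 0.0763, 0.2125]
ee_rot: [0.647, 0.645, 0.288, -0.287]
force: [0.0, -1.6, 0.0]
opening: 0.0001
gripper_force: 1.0
time: 12.58
tool_pos: [0.576, 0.135, 0.2282]
ee_rot: [0.647, 0.645, 0.288, -0.287]
force: [0.6, -2.2, -0.3]
opening: 0.0004
gripper_force: 0.7
time: 13.0
tool_pos: [0.5758, 0.1766, 0.229]
ee_rot: [0.646, 0.645, 0.288, -0.288]
force: [0.7, -0.5, 0.1]
opening: 0.0
gripper_force: 0.2
[-0.1   0.41  0.2   1.86 -1.    1.22  0.62] [ 0.70895294 -0.47753881  0.13773281]
tip [0.57579943 0.15507762 0.24833397] [[0.002, 1.0, 0.001], [0.668, -0.002, 0.744], [0.744, -0.001, -0.668]]
tip corner r,th 0.18103199491830327 1.4717305194683483
```

```bash
python3 -m crank '[[0.1,0,0.12,0,0,0],[0.1,0,0.12,0,0,0],[0.1,0,0.12,0,0,0],[0.1,0,0.12,0,0,0],[0.1,0,0.12,0,0,0]]'
python3 -m crank '[[0.1,0,0.12,0,0,0],[0.1,0,0.12,0,0,0],[0.1,0,0.12,0,0,0],[0.1,0,0.12,0,0,0],[0.1,0,0.12,0,0,0]]'
python3 -c "
from station import env;s=env.read_state();print(s['joint_pos'].round(2),s['force'])
from h import *;R=Ro.from_quat(s['ee_rot']).as_matrix()
t=s['tool_pos']-.029*R[:,2]; print('tip',t)
k=t+.0105*R[:,0];H=np.array([.180,.076]);v=k[1:]-H;print('tip corner r,th',np.hypot(*v),np.arctan2(v[1],-v[0]))
c=env.capture('top');W=world(c);m=(abs(W[...,0]-.65)<.02)&(W[...,1]>.1)&(W[...,1]<.35)&(W[...,2]>.12)&(W[...,2]<.35)
P=W[m];i=P[:,2].argsort()[::-1][:10];P=P[i];print(len(P),P.mean(0))
"
```

```text
time: 13.42
tool_pos: [0.5765, 0.1945, 0.2282]
ee_rot: [0.647, 0.645, 0.288, -0.287]
force: [-0.7, -0.9, -0.3]
opening: -0.0001
gripper_force: 0.1
time: 13.83
tool_pos: [0.5764, 0.2143, 0.2275]
ee_rot: [0.647, 0.645, 0.288, -0.287]
force: [-0.0, -0.5, -0.1]
opening: 0.0001
gripper_force: 0.0
[-0.12  0.4   0.13  1.87 -1.02  1.15  0.58] [-0.01734279 -0.53579941 -0.14574033]
tip [0.57635801 0.19274471 0.24688332]
tip corner r,th 0.1797776861701768 1.6809847040590078
10 [0.63253769 0.13332037 0.31412311]
```

```bash
python3 -m crank '[[0.05,0,0.06,0,0,0],[0.05,0,0.06,0,0,0],[0.05,0,0.06,0,0,0],[0.05,0,0.06,0,0,0],[0,0,0,0,0,0]]'
```

```text
time: 14.3
tool_pos: [0.5764, 0.2221, 0.2272]
ee_rot: [0.647, 0.645, 0.288, -0.287]
force: [-0.2, -0.4, -0.2]
opening: -0.0
gripper_force: 0.0
```

```bash
python3 -m crank '[[0.05,0,0.06,0,0,0],[0.05,0,0.06,0,0,0],[0.05,0,0.06,0,0,0],[0,0,0,0,0,0],[0,0,0,0,0,0]]'
```

```text
time: 14.72
tool_pos: [0.5764, 0.2276, 0.227]
ee_rot: [0.647, 0.645, 0.288, -0.287]
force: [-0.1, 0.3, -0.4]
opening: 0.0
gripper_force: 0.0
```

```bash
python3 -m crank '[[0.05,0,0.06,0,0,0],[0.05,0,0.06,0,0,0],[0.05,0,0.06,0,0,0],[0,0,0,0,0,0],[0,0,0,0,0,0]]'
```

```text
time: 15.13
tool_pos: [0.5764, 0.2336, 0.2268]
ee_rot: [0.647, 0.645, 0.288, -0.287]
force: [-0.1, -1.1, -0.7]
opening: -0.0002
gripper_force: 0.0
```

```bash
python3 -m crank '[[0.05,0,0.06,0,0,0],[0.05,0,0.06,0,0,0],[0.05,0,0.06,0,0,0],[0,0,0,0,0,0],[0,0,0,0,0,0]]'
```

```text
time: 15.55
tool_pos: [0.5764, 0.2394, 0.2265]
ee_rot: [0.647, 0.645, 0.288, -0.287]
force: [0.3, -0.2, -0.7]
opening: -0.0
gripper_force: 0.0
```

```bash
python3 -m crank '[[0.05,0,0.06,0,0,0],[0.05,0,0.06,0,0,0],[0.05,0,0.06,0,0,0],[0,0,0,0,0,0],[0,0,0,0,0,0]]'
```

```text
time: 15.97
tool_pos: [0.5765, 0.2452, 0.2263]
ee_rot: [0.647, 0.645, 0.288, -0.287]
force: [0.2, -1.0, 0.1]
opening: -0.0
gripper_force: 0.0
```

```bash
python3 -c "
from station import env;s=env.read_state();print(s['joint_pos'].round(2),s['force'],s['gripper_force'])
from h import *
for n in('side','top'):
  c=env.capture(n);W=world(c);cv2.imwrite('pics/%s5.png'%n,c['image'][:,:,::-1])
  m=(abs(W[...,0]-.49)<.015)&(W[...,1]>.1)&(W[...,1]<.4)&(W[...,2]>.1)&(W[...,2]<.33);P=W[m];print(n,len(P))
  if len(P)>20:
    a=np.polyfit(P[:,2],P[:,1],1);print('lid slope angle',np.pi/2+np.arctan(a[0]),P[P[:,2].argmax()])
"
```

```text
[-0.13  0.4   0.07  1.87 -1.02  1.1   0.54] [ 0.21425605 -1.02242278  0.05141154] 0.0
side 1088
lid slope angle 1.8817902478952315 [0.49520855 0.24444796 0.29654957]
top 869
lid slope angle 1.8871177754316877 [0.47573712 0.24714833 0.29541738]
```

```bash
python3 -m crank '[[0.05,0,0.06,0,0,0],[0.05,0,0.06,0,0,0],[0.05,0,0.06,0,0,0],[0,0,0,0,0,0],[0,0,0,0,0,0]]'
```

```text
time: 16.48
tool_pos: [0.5768, 0.2498, 0.2256]
ee_rot: [0.648, 0.645, 0.288, -0.287]
force: [-0.5, -4.2, -1.4]
opening: 0.0001
gripper_force: 1.9
```

```bash
python3 -m crank '[[0.04,0,0.05,0,0,0],[0.04,0,0.05,0,0,0],[0,0,0,0,0,0],[0,0,0,0,0,0],[0,0,0,0,0,0]]'
```

```text
time: 16.9
tool_pos: [0.5768, 0.2517, 0.2249]
ee_rot: [0.648, 0.645, 0.287, -0.286]
force: [-2.2, -7.6, -0.3]
opening: -0.0001
gripper_force: 3.6
```

```bash
python3 -m crank '[[0.04,0,0.05,0,0,0],[0.04,0,0.05,0,0,0],[0,0,0,0,0,0],[0,0,0,0,0,0],[0,0,0,0,0,0]]'
```

```text
time: 17.32
tool_pos: [0.5768, 0.2535, 0.2242]
ee_rot: [0.649, 0.644, 0.287, -0.285]
force: [-2.7, -10.6, -0.3]
opening: 0.0001
gripper_force: 5.3
```

```bash
python3 -m crank '[[0,0,0,0,0,0],[0,0,0,0,0,0],[0.02,0,0.03,0,0,0],[0,0,0,0,0,0],[0,0,0,0,0,0]]'
python3 -m crank '[[-0.1,0,-0.12,0,0,0],[-0.2,0,-0.2,0,0,0],[-0.3,0,-0.4,0,0,0],[-0.4,0,-0.6,0,0,0],[-0.2,0,-0.8,0,0,0]]'
python3 -m crank '[[0,0,-1,0,0,0],[0,0,-1,0,0,0],[0,0,-1,0,0,0],[0,0,-1,0,0,0],[0,0,-1,0,0,0]]' 1
python3 -c "
from station import env;s=env.read_state();print(s['joint_pos'].round(2),s['force'])
from h import *
c=env.capture('side');W=world(c);cv2.imwrite('pics/s6.png',c['image'][:,:,::-1]);np.savez('pics/s6.npz',**c)
m=(abs(W[...,0]-.49)<.015)&(W[...,1]>.1)&(W[...,1]<.4)&(W[...,2]>.1)&(W[...,2]<.33);P=W[m]
a=np.polyfit(P[:,2],P[:,1],1);print('lid angle',np.pi/2+np.arctan(a[0]))
c=env.capture('top');np.savez('pics/t6.npz',**c);cv2.imwrite('pics/t6.png',c['image'][:,:,::-1])"
```

```text
time: 17.73
tool_pos: [0.5769, 0.2539, 0.2241]
ee_rot: [0.649, 0.644, 0.287, -0.285]
force: [-3.2, -12.9, 2.1]
opening: -0.0002
gripper_force: 6.1
time: 18.15
tool_pos: [0.5752, 0.1991, 0.238]
ee_rot: [0.647, 0.645, 0.287, -0.289]
force: [-0.0, -0.9, -0.2]
opening: 0.0001
gripper_force: 0.0
time: 18.57
tool_pos: [0.5758, 0.1054, 0.3237]
ee_rot: [0.647, 0.645, 0.288, -0.288]
force: [1.3, 0.3, -0.4]
opening: 0.0603
gripper_force: 0.0
[ 0.05  0.33  0.15  1.74 -0.88  1.4   0.5 ] [ 1.29469387  0.32616051 -0.38074116]
lid angle 1.8814594350273057
```

View pics/t6.png

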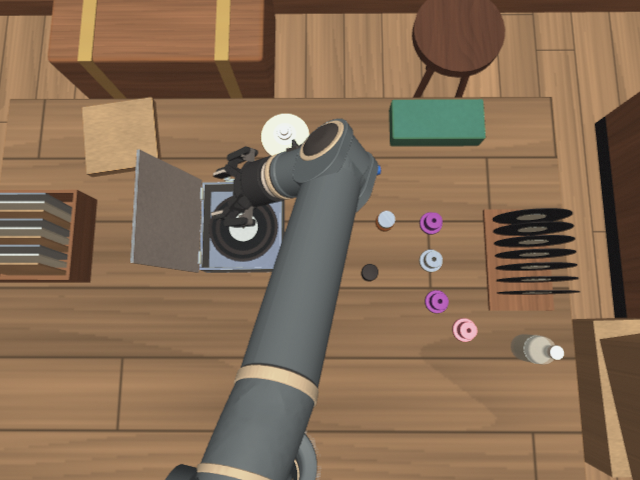

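The top view shows the lid standing open at (165,210). The record is at (243,230) with the arm over part of it, and the bystanders haven't moved. Next I straighten the tool and go to the weight.

```bash
python3 -m crank '[[0,0,0,0,-1,0],[0,0,0,0,-1,0],[0,0,0,0,-1,0],[0,0,0,0,-1,0],[0,0,0,0,-1,0]]' 1
python3 -m crank '[[0,0,0,0,-1,0],[0,0,0,0,-1,0],[0,0,0,0,-1,0],[0,0,0,0,0,1],[0,0,0,0,0,1]]'
python3 -c "
from station import env;s=env.read_state();print(s['joint_pos'].round(2))
from h import *;R=Ro.from_quat(s['ee_rot']).as_matrix();print(R.round(3))"
```

```text
time: 19.08
tool_pos: [0.5758, 0.1068, 0.3226]
ee_rot: [0.699, 0.698, 0.11, -0.109]
force: [1.2, 0.4, -0.2]
opening: 0.0852
gripper_force: 0.0
time: 19.5
tool_pos: [0.5748, 0.1106, 0.3213]
ee_rot: [0.777, 0.629, -0.001, -0.001]
force: [-0.0, -0.8, -0.4]
opening: 0.085
gripper_force: 0.0
[-0.43  0.24  0.21  1.6  -0.05  1.3  -0.42]
[[ 0.208  0.978 -0.002]
 [ 0.978 -0.208  0.001]
 [ 0.001 -0.003 -1.   ]]
```

```bash
python3 -m crank '[[0,0,0,0,0,1],[0,0,0,0,0,1],[0,0,0,0,0,1],[0,0,0,0,0,1],[0,0,0,0,0,1]]'
python3 -m crank '[[0,0,0,0,0,1],[0,0,0,0,0,1],[0,0,0,0,0,1],[0,0,0,0,0,1],[0,0,0,0,0,1]]'
python3 -m crank '[[0,0,0,0,0,1],[0,0,0,0,0,1],[0,0,0,0,0,1],[-0.1,1,0,0,0,0],[-0.1,1,0,0,0,0]]'
python3 -m crank '[[-0.1,1,0,0,0,0],[-0.1,1,0,0,0,0],[-0.1,1,0,0,0,0],[-0.1,1,0,0,0,0],[-0.1,1,0,0,0,0]]'
python3 -m crank '[[-0.1,1,0,0,0,0],[-0.1,1,0,0,0,0],[-0.1,1,0,0,0,0],[-0.1,1,0,0,0,0],[-0.1,1,0,0,0,0]]'
python3 -m crank '[[-0.2,0.6,0,0,0,0],[-0.2,0.6,0,0,0,0],[-0.2,0.6,0,0,0,0],[-0.2,0.6,0,0,0,0],[0,0,0,0,0,0]]'
python3 - <<'E'
from station import env
from h import *
s=env.read_state();p=s["tool_pos"];R=Ro.from_quat(s["ee_rot"]).as_matrix();print(s['joint_pos'].round(2),p);print(R.round(3))
for n in("side","top"):
    c=env.capture(n);W=world(c);L=(W-p)@R;np.savez(f"pics/{n}7.npz",**c);cv2.imwrite(f"pics/{n}7.png",c["image"][:,:,::-1])
    m=(abs(L[...,0])<.03)&(abs(L[...,1])<.07)&(L[...,2]>-.15)&(L[...,2]<.06)&(c["range_z"]>0)
    q=L[m]; q=q[q[:,2].argsort()[::-1]]; print(n,proj(c,p),len(q),q[:60:6].round(3).tolist())
c=dict(np.load("pics/top7.npz"))
g=cv2.cvtColor(c["image"],cv2.COLOR_RGB2GRAY)
x0=proj(c,[.576,.081,.05]);print("seat px",x0)
u,v=x0.astype(int);cv2.imwrite("pics/seat.png",cv2.resize(c["image"][v-45:v+45,u-60:u+60,::-1],(800,600),interpolation=cv2.INTER_CUBIC));print(u,v)
E
```

```text
time: 19.92
tool_pos: [0.5751, 0.1076, 0.3213]
ee_rot: [0.915, 0.404, -0.001, -0.001]
force: [0.2, 0.3, -0.8]
opening: 0.0855
gripper_force: 0.0
time: 20.33
tool_pos: [0.5751, 0.1075, 0.3213]
ee_rot: [0.988, 0.154, -0.001, -0.001]
force: [-0.3, -0.5, 0.7]
opening: 0.0854
gripper_force: 0.0
time: 20.75
tool_pos: [0.57, 0.059, 0.321]
ee_rot: [1.0, 0.002, -0.001, -0.001]
force: [0.8, -1.0, 0.2]
opening: 0.0855
gripper_force: 0.0
time: 21.17
tool_pos: [0.5573, -0.0684, 0.3215]
ee_rot: [1.0, -0.0, -0.001, -0.001]
force: [0.9, 0.2, 0.2]
opening: 0.0854
gripper_force: 0.0
time: 21.58
tool_pos: [0.5449, -0.1933, 0.3214]
ee_rot: [1.0, -0.0, -0.001, -0.001]
force: [0.1, 0.3, 0.7]
opening: 0.0855
gripper_force: 0.0
time: 22.0
tool_pos: [0.5232, -0.2561, 0.3217]
ee_rot: [1.0, -0.003, -0.001, 0.0]
force: [-0.2, -0.3, -1.0]
opening: 0.0857
gripper_force: 0.0
[-0.09  0.26  0.6   1.63 -0.15  1.3  -1.05] [ 0.52324218 -0.2560577   0.32167291]
[[ 1.    -0.007 -0.002]
 [-0.007 -1.    -0.   ]
 [-0.002  0.    -1.   ]]
side [338.66361461 186.58257669] 2013 [[-0.002, -0.048, -0.037], [0.006, -0.045, -0.039], [0.007, 0.047, -0.04], [0.002, 0.046, -0.041], [0.007, -0.044, -0.041], [0.005, -0.044, -0.042], [0.008, -0.045, -0.042], [0.004, -0.045, -0.043], [-0.001, -0.046, -0.044], [-0.007, 0.048, -0.044]]
top [393.11462836 226.01913393] 177 [[-0.012, -0.065, -0.088], [-0.012, -0.069, -0.096], [-0.013, -0.068, -0.105], [-0.012, -0.069, -0.119], [-0.012, -0.064, -0.125], [-0.005, -0.07, -0.129], [0.0, -0.07, -0.131], [0.011, -0.07, -0.132], [0.004, -0.07, -0.135], [0.01, -0.069, -0.137]]
seat px [242.08704666 226.4527735 ]
242 226
```

View pics/seat.png

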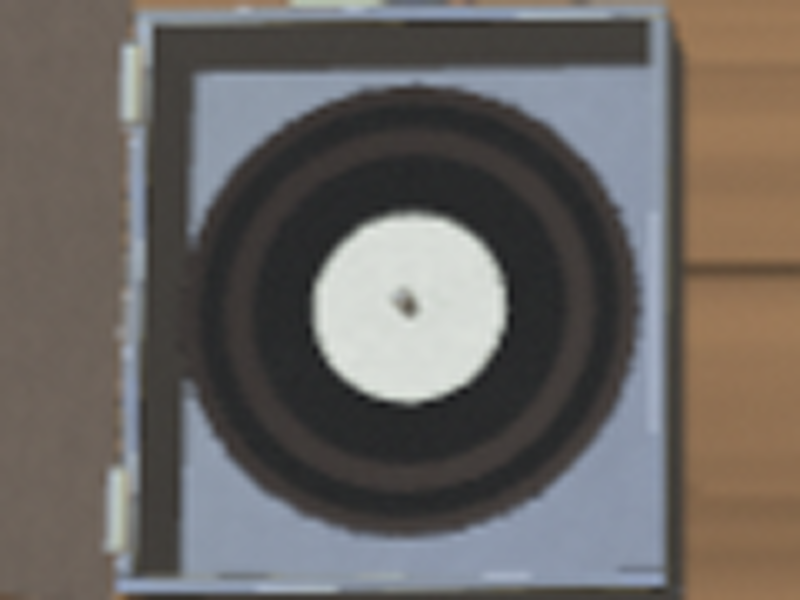

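The crop shows the open tub with the label centred at crop (410,308), about top pixel (243.5,227), and the spindle at its middle. The open pads also measure about 27 mm farther back than the reported TCP. Now I measure the seat and weight in both views.

```bash
python3 - <<'E'
from h import *
def cen(c,mask,near):
    n,l,st,ce=cv2.connectedComponentsWithStats(mask.astype(np.uint8)); 
    k=min(range(1,n),key=lambda i:np.hypot(*(ce[i]-near))+(1e3 if st[i,4]<60 else 0)); 
    h=cv2.findContours((l==k).astype(np.uint8),cv2.RETR_EXTERNAL,cv2.CHAIN_APPROX_NONE)[0][0]
    e=cv2.fitEllipse(h); return np.array(e[0]),e[1]
for n in("top","side"):
    c=dict(np.load(f"pics/{n}7.npz"));im=c["image"].astype(int);hsv=cv2.cvtColor(c["image"],cv2.COLOR_RGB2HSV)
    near=proj(c,[.576,.081,.047]);b=im.min(2)
    u,v=near.astype(int); box=np.zeros((480,640),bool);box[v-26:v+27,u-26:u+27]=1
    p,a=cen(c,(b>150)&box,near); print(n,"label",p,a,plane(c,p,.047))
    b0=dict(np.load(f"pics/{n}0.npz"));near=proj(b0,[.4957,-.3967,.045]);h0=cv2.cvtColor(b0["image"],cv2.COLOR_RGB2HSV)
    u,v=near.astype(int); box[:]=0;box[v-25:v+30,u-25:u+26]=1
    g=(h0[...,1]<70)&(h0[...,2]>120)&box; p,a=cen(b0,g,near);print(n,"weight grey",p,a,plane(b0,p,.0),plane(b0,p,.013))
E
```

```text
top label [243.01756287 226.7461853 ] (26.686552047729492, 28.18502426147461) [0.57582854 0.07918152 0.047     ]
top weight grey [430.88903809 260.09289551] (21.822046279907227, 22.6264591217041) [ 0.49638622 -0.40105357  0.        ] [ 0.49484253 -0.39797558  0.013     ]
side label [306.17764282 200.31535339] (16.974777221679688, 28.913908004760742) [0.5774667  0.08199177 0.047     ]
side weight grey [348.48309326 368.3543396 ] (30.103193283081055, 33.600807189941406) [ 0.5030553  -0.38165072  0.        ] [ 0.49889001 -0.39080745  0.013     ]
```

```bash
python3 -m crank '[[-0.2,0.95,0,0,0,0],[-0.2,0.95,0,0,0,0],[-0.2,0.95,0,0,0,0],[-0.2,0.95,0,0,0,0],[-0.2,0.95,0,0,0,0]]'
python3 -m crank '[[-0.1,0.85,0,0,0,0],[0,0,1,0,0,0],[0,0,1,0,0,0],[0,0,1,0,0,0],[0,0,1,0,0,0]]'
python3 -m crank '[[0,0,1,0,0,0],[0,0,1,0,0,0],[0,0,1,0,0,0],[0,0,1,0,0,0],[0,0,0,0,0,0]]'
python3 - <<'E'
from station import env
from h import *
s=env.read_state();p=s["tool_pos"];R=Ro.from_quat(s["ee_rot"]).as_matrix();print(s['joint_pos'].round(2));print(R.round(3))
print("units to go",(R.T@(np.array([.4957,-.3967,-.013])-p)/.025).round(2))
c=env.capture("side");W=world(c);L=(W-p)@R
m=(abs(L[...,0])<.012)&(abs(L[...,1])<.06)&(abs(L[...,1])>.035)&(L[...,2]>-.15)&(L[...,2]<.02)&(c["range_z"]>0)
q=L[m]; q=q[q[:,2].argsort()[::-1]]; print(len(q),q[:24:3].round(3).tolist())
E
```

```text
time: 22.52
tool_pos: [0.5008, -0.3711, 0.3218]
ee_rot: [1.0, 0.0, 0.0, -0.001]
force: [-0.2, 0.1, -0.5]
opening: 0.0854
gripper_force: 0.0
time: 22.93
tool_pos: [0.4985, -0.3914, 0.2207]
ee_rot: [1.0, -0.0, 0.0, -0.001]
force: [0.6, 0.1, 0.0]
opening: 0.0854
gripper_force: 0.0
time: 23.35
tool_pos: [0.4958, -0.3886, 0.1167]
ee_rot: [1.0, -0.0, -0.004, -0.004]
force: [0.0, 1.4, -1.2]
opening: 0.0857
gripper_force: 0.0
[ 0.2   0.54  0.56  1.75 -0.34  0.96 -0.67]
[[ 1.    -0.    -0.008]
 [-0.    -1.     0.008]
 [-0.008 -0.008 -1.   ]]
units to go [0.04 0.36 5.19]
578 [[0.002, -0.046, -0.038], [-0.001, -0.046, -0.039], [-0.009, -0.045, -0.04], [0.004, -0.046, -0.041], [-0.0, -0.044, -0.041], [-0.007, -0.046, -0.042], [-0.004, -0.044, -0.042], [0.007, -0.045, -0.043]]
```

```bash
python3 -m crank '[[0,0.36,0,0,0,0],[0,0,0.8,0,0,0],[0,0,0.8,0,0,0],[0,0,0.8,0,0,0],[0,0,0,0,0,0]]'
python3 - <<'E'
from station import env
from h import *
s=env.read_state();p=s["tool_pos"];R=Ro.from_quat(s["ee_rot"]).as_matrix();print(R.round(3))
print(p,"units to go",(R.T@(np.array([.4957,-.3967,-.013])-p)/.025).round(2))
E
```

```text
time: 23.82
tool_pos: [0.4965, -0.402, 0.0608]
ee_rot: [1.0, -0.001, -0.001, -0.001]
force: [0.0, 0.9, 0.7]
opening: 0.0856
gripper_force: 0.0
[[ 1.    -0.003 -0.002]
 [-0.003 -1.     0.002]
 [-0.002 -0.002 -1.   ]]
[ 0.49648445 -0.40203811  0.06084846] units to go [-0.03 -0.21  2.95]
```

```bash
python3 -m crank '[[0,-0.2,0.75,0,0,0],[0,0,0.75,0,0,0],[0,0,0.75,0,0,0],[0,0,0.6,0,0,0],[0,0,0,0,0,0]]'
python3 - <<'E'
from station import env
from h import *
s=env.read_state();p=s["tool_pos"];R=Ro.from_quat(s["ee_rot"]).as_matrix();print(R.round(3))
print(p,"units to go",(R.T@(np.array([.4957,-.3967,-.013])-p)/.025).round(2),s["joint_pos"].round(2))
E
```

```text
time: 24.23
tool_pos: [0.4966, -0.3973, -0.01]
ee_rot: [1.0, -0.001, -0.001, -0.001]
force: [0.8, 1.1, 0.3]
opening: 0.0856
gripper_force: 0.0
[[ 1.    -0.003 -0.002]
 [-0.003 -1.     0.002]
 [-0.002 -0.002 -1.   ]]
[ 0.49660526 -0.39726605 -0.01004339] units to go [-0.04 -0.02  0.12] [ 0.28  0.7   0.47  1.82 -0.45  0.74 -0.58]
```

Position is good. I close the gripper and watch the forces.

```bash
python3 -m crank '[[0,0,0.1,0,0,0],[0,0,0,0,0,0],[0,0,0,0,0,0],[0,0,0,0,0,0],[0,0,0,0,0,0]]' -1 40
python3 -m crank '[[0,0,0,0,0,0],[0,0,0,0,0,0],[0,0,0,0,0,0],[0,0,0,0,0,0],[0,0,0,0,0,0]]'
python3 -m crank '[[0,0,-0.3,0,0,0],[0,0,-0.5,0,0,0],[0,0,-0.5,0,0,0],[0,0,0,0,0,0],[0,0,0,0,0,0]]'
```

```text
time: 24.65
tool_pos: [0.4977, -0.3985, -0.0099]
ee_rot: [1.0, -0.002, 0.001, 0.0]
force: [-1.2, 0.7, 6.1]
opening: 0.0408
gripper_force: 41.3
time: 25.07
tool_pos: [0.4977, -0.3985, -0.0099]
ee_rot: [1.0, -0.002, 0.001, 0.0]
force: [-0.3, 0.6, 6.4]
opening: 0.0405
gripper_force: 41.3
time: 25.48
tool_pos: [0.4975, -0.3984, 0.0223]
ee_rot: [1.0, -0.002, 0.001, 0.001]
force: [0.2, 0.3, -4.5]
opening: 0.0404
gripper_force: 41.5
```

```bash
python3 -m crank '[[0,0,-0.8,0,0,0],[0,0,-1,0,0,0],[0,0,-1,0,0,0],[0,0,-1,0,0,0],[0,0,-1,0,0,0]]'
python3 -m crank '[[0.15,-0.9,-0.5,0,0,0],[0.15,-0.9,-0.5,0,0,0],[0.15,-0.9,-0.5,0,0,0],[0.15,-0.9,0,0,0,0],[0.15,-0.9,0,0,0,0]]'
python3 -m crank '[[0.15,-0.9,0,0,0,0],[0.15,-0.9,0,0,0,0],[0.15,-0.9,0,0,0,0],[0.15,-0.9,0,0,0,0],[0.15,-0.9,0,0,0,0]]'
python3 -m crank '[[0.15,-0.9,0,0,0,0],[0.15,-0.9,0,0,0,0],[0.15,-0.9,0,0,0,0],[0.15,-0.9,0,0,0,0],[0.15,-0.9,0,0,0,0]]'
python3 -m crank '[[0.15,-0.9,0,0,0,0],[0.15,-0.9,0,0,0,0],[0.15,-0.9,0,0,0,0],[0.15,-0.9,0,0,0,0],[0,0,0,0,0,0]]'
python3 - <<'E'
from station import env
from h import *
s=env.read_state();p=s["tool_pos"];R=Ro.from_quat(s["ee_rot"]).as_matrix();print(R.round(3))
print(p,"units to go",(R.T@(np.array([.5787,.080,.12])-p)/.025).round(2),s["joint_pos"].round(2))
E
```

```text
time: 25.9
tool_pos: [0.4962, -0.3973, 0.1415]
ee_rot: [1.0, -0.002, -0.001, -0.001]
force: [0.7, -0.1, -3.7]
opening: 0.0409
gripper_force: 42.0
time: 26.32
tool_pos: [0.516, -0.2844, 0.179]
ee_rot: [1.0, -0.002, 0.0, -0.0]
force: [-0.8, -0.2, -4.3]
opening: 0.0406
gripper_force: 42.1
time: 26.73
tool_pos: [0.5345, -0.1717, 0.178]
ee_rot: [1.0, -0.002, -0.001, -0.0]
force: [0.6, 0.4, -5.1]
opening: 0.0405
gripper_force: 42.1
time: 27.15
tool_pos: [0.5536, -0.0595, 0.178]
ee_rot: [1.0, -0.002, -0.001, -0.0]
force: [0.4, -0.5, -4.1]
opening: 0.0407
gripper_force: 42.1
time: 27.57
tool_pos: [0.5696, 0.0362, 0.1777]
ee_rot: [1.0, 0.002, -0.001, -0.002]
force: [0.4, 1.8, -4.3]
opening: 0.0406
gripper_force: 42.1
[[ 1.     0.004 -0.001]
 [ 0.004 -1.     0.004]
 [-0.001 -0.004 -1.   ]]
[0.56959841 0.03618083 0.17767473] units to go [ 0.37 -1.74  2.31] [-0.54  0.35  0.51  1.84 -0.21  1.   -1.5 ]
```

```bash
python3 -m crank '[[0.1,-0.6,0,0,0,0],[0.1,-0.6,0.5,0,0,0],[0.2,-0.55,0.6,0,0,0],[0,0,0.5,0,0,0],[0,0,0.4,0,0,0]]'
python3 -m crank '[[0,0,0,0,0,0],[0,0,0,0,0,0],[0,0,0,0,0,0],[0,0,0,0,0,0],[0,0,0,0,0,0]]'
python3 - <<'E'
from station import env
from h import *
s=env.read_state();p=s["tool_pos"];R=Ro.from_quat(s["ee_rot"]).as_matrix();print(R.round(4))
print(p,"units to go",(R.T@(np.array([.5787,.080,.12])-p)/.025).round(2))
for n in("side","top"):
    c=env.capture(n);np.savez(f"pics/{n}8.npz",**c);W=world(c)
    print(n,proj(c,[p[0]-.002,p[1],p[2]+.0099]),proj(c,[.576,.081,.047]))
c=dict(np.load("pics/side8.npz"));u,v=proj(c,[.5767,.08,.1]).astype(int);print(u,v)
cv2.imwrite("pics/s8.png",cv2.resize(c["image"][v-45:v+45,u-60:u+60,::-1],(800,600),interpolation=cv2.INTER_CUBIC))
E
```

```text
time: 27.98
tool_pos: [0.5784, 0.0743, 0.1261]
ee_rot: [1.0, -0.0, -0.002, 0.0]
force: [-1.4, -0.6, -4.1]
opening: 0.0407
gripper_force: 42.0
time: 28.4
tool_pos: [0.5803, 0.0726, 0.1295]
ee_rot: [1.0, -0.002, 0.001, -0.0]
force: [0.4, 0.1, -3.7]
opening: 0.0404
gripper_force: 42.1
[[ 1.0e+00 -4.3e-03  1.6e-03]
 [-4.3e-03 -1.0e+00  5.0e-04]
 [ 1.6e-03 -5.0e-04 -1.0e+00]]
[0.58027966 0.07259364 0.12948787] units to go [-0.07 -0.3   0.38]
side [307.39296418 169.78261575] [305.72999873 200.66718859]
top [238.84413022 218.10492449] [242.29973705 226.68065922]
305 182
```

View pics/s8.png

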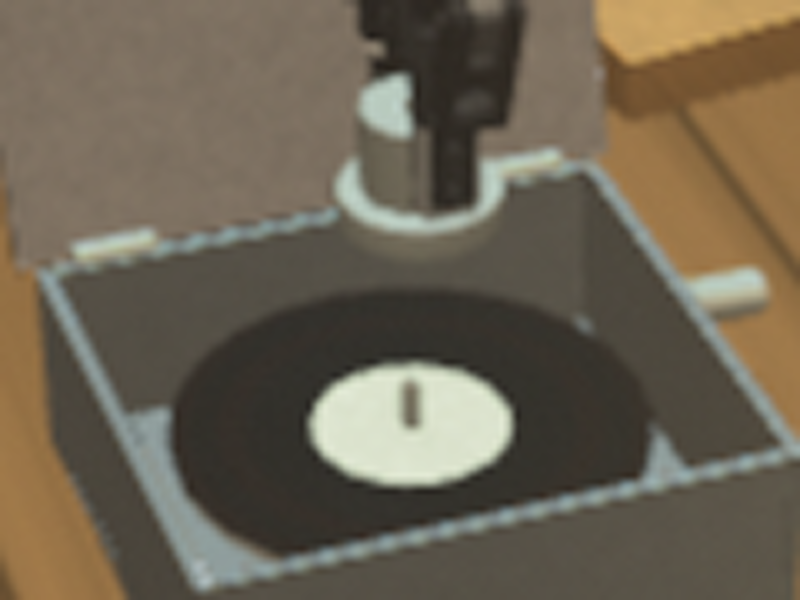

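The crop shows the weight held upright with its foot centred near crop (421,190). The spindle is at (410,400), so the weight is slightly off to the side. I fit the foot rim and compare it with the label in the same view.

```bash
cat > rim.py <<'E'
from h import *
from scipy.optimize import least_squares
def rim(c,p,off=.0099):
    z=p[2]+off+.013; u0,v0=proj(c,[p[0]-.002,p[1],z]); b=c["image"].astype(int).min(2)
    m=np.zeros((480,640),np.uint8);v,u=int(v0),int(u0)
    m[v-2:v+12,u-20:u+21]=b[v-2:v+12,u-20:u+21]>130
    pts=[]
    for uu in range(u-15,u+16):           # lower edge of bright rim, sub-pixel
        col=b[v:v+14,uu]; k=np.where(col>130)[0]
        if len(k) and k[-1]<13:
            i=k[-1]; f=(col[i]-130)/max(col[i]-col[i+1],1); pts.append((uu,v+i+f))
    P=np.array([plane(c,q,z)[:2] for q in pts])
    r=least_squares(lambda x:np.hypot(*(P-x).T)-.029,[p[0],p[1]],loss="soft_l1",f_scale=.001)
    return r.x,np.abs(r.fun).mean(),len(P),pts
E
python3 - <<'E'
from rim import *
from station import env
c=dict(np.load("pics/side8.npz"));p=np.array([.58028,.07259,.12949])
x,e,n,pts=rim(c,p);print(x,e,n,np.round(pts,1)[::3].tolist(),"offset from TCP",x-p[:2])
# same on weight standing on table before
c=dict(np.load("pics/side7.npz"));x,e,n,_=rim(c,np.array([.4977,-.3967,-.0099]));print("table",x,e,n)
# spindle: dark thin blob inside label
c=dict(np.load("pics/side8.npz"));g=c["image"].astype(int).sum(2)
for v in range(193,203):
    r=255*3-g[v,300:313]; r=np.clip(r-np.percentile(r,50)-30,0,None); print(v,(r*np.arange(300,313)).sum()/max(r.sum(),1),r.sum())
print(proj(c,[.5775,.0820,.047]),proj(c,[.5775,.0820,.068]))
E
```

```text
[0.57892125 0.07415736] 0.0007322589877360979 28 [[293.0, 169.3], [296.0, 167.4], [299.0, 169.9], [302.0, 171.0], [305.0, 171.5], [308.0, 171.7], [311.0, 171.4], [314.0, 170.6], [317.0, 169.2], [320.0, 165.7]] offset from TCP [-0.00135875  0.00156736]
table [ 0.49646369 -0.39590261] 0.00017763697008184976 26
193 305.5263157894737 38.0
194 306.027397260274 365.0
195 306.1376811594203 690.0
196 306.1090425531915 752.0
197 306.10027100271003 738.0
198 306.12466487935654 746.0
199 306.14453125 768.0
200 306.2801724137931 696.0
201 306.2670807453416 161.0
202 0.0 0.0
[306.18970621 200.31070414] [306.09351464 193.14670249]
```

```bash
python3 -m crank '[[-0.05,-0.3,0.5,0,0,0],[0,0,0.5,0,0,0],[0,0,0.5,0,0,0],[0,0,0.5,0,0,0],[0,0,0,0,0,0]]'
python3 -m crank '[[0,0,0,0,0,0],[0,0,0,0,0,0],[0,0,0,0,0,0],[0,0,0,0,0,0],[0,0,0,0,0,0]]'
cat > chk.py <<'E'
from rim import *
from station import env
s=env.read_state();p=s["tool_pos"];R=Ro.from_quat(s["ee_rot"]).as_matrix()
c=env.capture("side");x,e,n,_=rim(c,p);print("weight",x,e,n,"off",x-p[:2],"tilt",R[:2,2].round(4),"force",s["force"].round(1))
print("units x,y from rim",((R.T@np.r_[np.array([.5775,.0820])-x,0])/.025).round(3),"from TCP",(R.T@(np.array([.5788,.0804,.037])-p)/.025).round(2))
E
python3 chk.py
```

```text
time: 28.92
tool_pos: [0.5757, 0.0803, 0.0748]
ee_rot: [1.0, -0.002, -0.003, 0.001]
force: [-1.3, -0.3, -4.8]
opening: 0.0405
gripper_force: 42.0
time: 29.33
tool_pos: [0.5789, 0.0806, 0.0792]
ee_rot: [1.0, -0.002, 0.001, -0.0]
force: [-0.5, -0.5, -2.9]
opening: 0.0405
gripper_force: 42.1
weight [0.57832335 0.08441664] 1.4597698050344832e-14 2 off [-0.00062333  0.0038252 ] tilt [0.0011 0.0005] force [-0.5 -0.5 -2.9]
units x,y from rim [-0.033  0.097 -0.   ] from TCP [-0.01  0.01  1.69]
```

```bash
sed -i 's/v:v+14,uu/v:v+10,uu/; s/k\[-1\]<13/k[-1]<9/' rim.py; python3 chk.py
```

```text
weight [0.57774012 0.08204786] 0.0002101896120659255 25 off [-0.00110882  0.00141151] tilt [0.0009 0.0004] force [ 0.4 -0.3 -4.7]
units x,y from rim [-0.01   0.002 -0.   ] from TCP [-0.    0.01  1.69]
```

```bash
python3 -m crank '[[0,0,0.2,0,0,0],[0,0,0.2,0,0,0],[0,0,0.2,0,0,0],[0,0,0.2,0,0,0],[0,0,0.2,0,0,0]]'
python3 -m crank '[[0,0,0.1,0,0,0],[0,0,0.1,0,0,0],[0,0,0.1,0,0,0],[0,0,0,0,0,0],[0,0,0,0,0,0]]'
python3 chk.py
```

```text
time: 29.85
tool_pos: [0.5783, 0.0806, 0.0528]
ee_rot: [1.0, -0.002, -0.0, 0.0]
force: [0.5, -0.5, -4.7]
opening: 0.0402
gripper_force: 42.1
time: 30.27
tool_pos: [0.5785, 0.0806, 0.0461]
ee_rot: [1.0, -0.002, -0.0, -0.0]
force: [0.4, -0.0, -4.5]
opening: 0.0407
gripper_force: 42.1
weight [0.57723641 0.08183734] 0.00019278144183266927 15 off [-0.00129458  0.00128577] tilt [-0.0001  0.    ] force [ 0.4 -0.  -4.5]
units x,y from rim [ 0.011 -0.007 -0.   ] from TCP [0.01 0.01 0.36]
```

The weight is on the spindle with no side force. I lower it until it touches down.

```bash
python3 -m crank '[[0,0,0.08,0,0,0],[0,0,0.08,0,0,0],[0,0,0.08,0,0,0],[0,0,0,0,0,0],[0,0,0,0,0,0]]'
python3 -m crank '[[0,0,0.06,0,0,0],[0,0,0.06,0,0,0],[0,0,0,0,0,0],[0,0,0,0,0,0],[0,0,0,0,0,0]]'
```

```text
time: 30.73
tool_pos: [0.5783, 0.0806, 0.04]
ee_rot: [1.0, -0.002, -0.0, 0.0]
force: [-0.2, -0.7, -4.8]
opening: 0.0406
gripper_force: 42.1
time: 31.15
tool_pos: [0.5786, 0.0806, 0.0372]
ee_rot: [1.0, -0.002, 0.0, -0.0]
force: [0.2, 1.0, -3.6]
opening: 0.0411
gripper_force: 42.1
```

```bash
python3 -m crank '[[0,0,0.05,0,0,0],[0,0,0.05,0,0,0],[0,0,0,0,0,0],[0,0,0,0,0,0],[0,0,0,0,0,0]]'
```

```text
time: 31.57
tool_pos: [0.5786, 0.0806, 0.0371]
ee_rot: [1.0, -0.002, -0.0, -0.001]
force: [-6.5, 0.0, 14.3]
opening: 0.0405
gripper_force: 43.9
```

```bash
python3 -m crank '[[0,0,-0.07,0,0,0],[0,0,0,0,0,0],[0,0,0,0,0,0],[0,0,0,0,0,0],[0,0,0,0,0,0]]'
python3 -m crank '[[0,0,0,0,0,0],[0,0,0,0,0,0],[0,0,0,0,0,0],[0,0,0,0,0,0],[0,0,0,0,0,0]]' 0.8
python3 -m crank '[[0,0,-0.4,0,0,0],[0,0,-0.6,0,0,0],[0,0,-0.8,0,0,0],[0,0,-0.8,0,0,0],[0,0,-0.8,0,0,0]]'
python3 -m crank '[[0,0,-1,0,0,0],[0,0,-1,0,0,0],[0,0,-1,0,0,0],[0,0,-1,0,0,0],[0,0,0,0,0,0]]'
python3 - <<'E'
from station import env
from rim import *
s=env.read_state()
c=env.capture("side");W=world(c);x,e,n,_=rim(c,np.array([.5788,.0804,.0371]));print("weight",x,e,n,"seat .5775 .0820",s["force"].round(1))
m=(abs(W[...,0]-.49)<.015)&(W[...,1]>.1)&(W[...,1]<.4)&(W[...,2]>.1)&(W[...,2]<.33);P=W[m]
a=np.polyfit(P[:,2],P[:,1],1);print('lid angle',np.pi/2+np.arctan(a[0]))
m=(np.hypot(W[...,0]-.5775,W[...,1]-.082)<.018)&(W[...,2]>.06)&(W[...,2]<.15);print("top z",np.median(W[m][:,2]),m.sum())
o=dict(np.load("pics/side0.npz"))
for nme,uv in dict(jar=(374,305),brush=(303,305),level=(262,287),sd=(420,272)).items():
    u,v=uv;print(nme,np.abs(c["image"][v-18:v+19,u-18:u+19].astype(int)-o["image"][v-18:v+19,u-18:u+19]).mean().round(1))
E
```

```text
time: 31.98
tool_pos: [0.5789, 0.0807, 0.0371]
ee_rot: [1.0, -0.002, 0.0, -0.0]
force: [-2.3, 0.4, 6.5]
opening: 0.0406
gripper_force: 43.0
time: 32.4
tool_pos: [0.5786, 0.0806, 0.0362]
ee_rot: [1.0, -0.002, -0.0, 0.0]
force: [0.3, -0.1, 0.4]
opening: 0.0768
gripper_force: 0.0
time: 32.82
tool_pos: [0.5785, 0.0804, 0.1229]
ee_rot: [1.0, -0.002, 0.0, 0.0]
force: [0.0, -0.2, -0.5]
opening: 0.0771
gripper_force: 0.0
time: 33.23
tool_pos: [0.5817, 0.0805, 0.2275]
ee_rot: [1.0, -0.002, 0.005, -0.001]
force: [0.7, -0.5, 0.5]
opening: 0.0764
gripper_force: 0.0
weight [0.57797225 0.08165973] 0.004289183056634679 20 seat .5775 .0820 [ 0.7 -0.5  0.5]
lid angle 1.8811024722081315
top z 0.0935165378434301 133
jar 3.2
brush 2.3
level 3.3
sd 3.4
```

The weight top is at about 92 mm (expected 92), the lid is at 1.88 rad and the gripper is clear of everything. I hand the job in.

```bash
python3 -c "
from station import env;print(env.job_done())"
```

```text
the job is handed in; nothing more can be done
None
```

The job is handed in, with no verdict shown: the lid stands open by itself at about 1.88 rad after being pressed on its buffer (last reading about 13 N), the weight sits flat on the record over the spindle, the gripper is clear, and the jar, brush, level and screwdriver look unmoved in the side view.

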